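# Load the relay carrier and hold it against its sprung stop

### The arm

A 6-joint arm with a two-finger parallel gripper is mounted at the origin on the work surface. World frame = base frame: x ahead of the robot, y to its left, z up, the work surface at z = 0. Lengths are in m, angles in rad, forces in N, time in s.
With the tool pointing down it reaches from about 0.275 to 0.85 m from the base axis. Payload 19 kg.
Tool frame: the origin (TCP) lies at the very end of the fingers, on their centre line; the grasp point (between the pads) lies 19 mm behind it; z points along the fingers, x is the direction in which the jaws open and shut, and the axes are right-handed (so a half turn about z gives the same grasp; the last joint's range is limited). The gripper opens to 85 mm and grips with 20 to 120 N. Pads are 22 mm wide; open, the fingers measure 114 mm over their backs; the gripper's body (76 mm by 85 mm) begins 54 mm behind the grasp point. The pads swing forward as they close: fully open they stand 13 mm farther back than shut.
Start: joints at [-1.393, 0.15, 1.437, -0, 1.554, -0.134], TCP at [0.176, -0.547, 0.231] pointing down, gripper open.
Joint ranges: [-2.8, 2.8], [-0.68, 2.1], [0.12, 2.68], [-1.39, 4.53], [0.16, 2.79], [-2.81, 2.81]. Speed limits (rad/s): [1.89, 1.89, 2.22, 3.01, 3.01, 3.01].

### API

Orientations are given as a unit quaternion [x, y, z, w].
In Python, from workcell import ctrl gives the robot as it stands.
- The arm moves only by the shell command python3 -m handwheel 'ROWS' [FORCE]. ROWS is JSON, a list that holds one entry, the list of rows, each a list of 5 numbers: the opening in per cent of the stroke, from 0 (shut) to 100 (fully open), then the shift along the world's x, y, z in m, then the turn about the world's z in degrees. A call has 1 to 12 rows; each row is the pose to reach, as a shift and turn from the pose commanded when the call began; what a row does not reach only later rows make up. A row lasts 1/10 s, in which the tool goes at most 50 mm and 8.59 degrees, less where a joint would pass 70% of its speed; a pose out of reach is approached as far as the arm can. A call with a gripper value outside its range is refused whole. The fingers move at their own pace and stop on an object; FORCE is the grip in N (left out, the last holds). Time passes only in rows, so rows that repeat a pose let the fingers close. It gives the time, the measured TCP pose, the force and the opening at its end, in the units of the state.
- ctrl.get_obs(): the state, without advancing time (a new reading comes with each control period).
- ctrl.get_image(name): name is "scene" or "top"; returns a dict with "img" (420x560x3 uint8, red, green, blue), "z_map" (420x560 float32, m along the optical axis (not along the pixel's ray), 0 where there is no reading), "mtx" (3x3 intrinsics, pixels), "view" (4x4, takes a point from world to camera coordinates). Camera axes: x right, y down, z forward; pixel columns grow to the right and rows downward; lengths in m; the calibration is good to about 2 mm. A picture is of the moment at which its call begins.
- ctrl.sign_off(): hands the job in, once; it reports no verdict.
Trained networks look in the newest picture that a camera, given by its name, has taken for a name from the list of things; names that differ only in an ending like _2 or _b are one class to them, and where a whole thing is asked for, a point or a joint stands for the part that bears it (a point fixed in the world has none). Each returns a list of dicts, best first, with "conf" (0 to 1); they miss things now and then, are a little off and sometimes report something else, mostly with a low value. They report only what shows in the picture. A call takes as long as a camera call. They do not tell look-alikes from the thing itself.
- ctrl.spot_in(camera, thing): "extent" ([centre column, centre row, width, height] in pixels, round what is visible of it).
- ctrl.outline_of(camera, thing): "region" (420x560 bool, what is visible of it) and "extent" ([centre column, centre row, width, height] in pixels, round what is visible of it).
The state is a dict: "t": time; "joints": joint angles; "dq": joint speeds; "tau": joint torques, N m; "ee_pos": TCP position; "tcp_rot": TCP orientation; "contact_force": force on the tool from outside, world axes, zero at the start; "moment": the same for the moment, N m; "width": finger opening in m.
Only numpy, scipy, OpenCV 4.12 (cv2) and the standard library are available. Lean on these libraries where they do the work, as an engineer would, in place of code of your own. Each camera call takes 0.05 s, during which the arm holds its last target.

### The job

Seat the black relay fully home in the pocket of the grey carrier and swing the red locking lever shut over it. Then slide the carrier along its channel up against the orange sprung stop and finish still holding it there with a steady push of about 10 newtons, so that the stop's black pointer stays in the green field and never reaches the end of its travel, while a colleague screws the carrier down. Leave everything else on the bench where it is.

Things in the scene. Friction and masses are not known exactly. Their poses are not given: they have to be found in the camera images.
- relay: the relay: a black plastic block with a yellow top patch and a thin yellow band, standing upright on the bench. 40 (its x) x 34 (its y) x 52 mm tall, 0.09 kg; the lowest 8 mm taper in two steps to 34 x 28 mm. Origin: centre of its underside, z up. Either way round (half a turn) fits the pocket.
- carrier: loose grey plastic block, 150 (x) x 70 (y) x 40 mm tall, 0.45 kg, between the channel's guide walls (1.5 mm play each side). Origin: centre of underside; x points along the channel to the stop, z up. An upright full-width push plate at the rear end (8 mm thick) rises to 68 mm; two steel posts 24 mm apart near the front carry the lever. It slides with 2 to 5 N of friction.
- pocket (a point): centre of the floor of the carrier's relay pocket, at carrier x = -5 mm, y = 0, 20 mm above the carrier's underside. The pocket is 44 (along carrier x) x 38 mm (along carrier y) and 20 mm deep with a 4 mm chamfer at the mouth, so a seated relay stands 32 mm proud of the carrier's top. Axes as the carrier's.
- push_face (a point): centre of the rear face of the push plate (the side away from the stop), 75 mm behind the carrier's origin and 45 mm above its underside: the place to push, in the carrier's +x direction. Axes as the carrier's.
- lever (a joint): angle of the red locking lever on the carrier: 0 = shut, lying level just above the seated relay; about 1.57 = standing upright; up to 1.95 = leaning away towards the stop. It starts open (1.55 to 1.85). Its stiff hinge stays where it is left (about 0.8 N at its bar moves it); it shuts towards the rear (carrier -x) and down.
- lever_bar (a point): centre of the round red cross bar at the lever's free end: 12 mm thick, 36 mm long along carrier y, 84 mm from the hinge. Push this bar over from the stop's side, then down from above.
- lever_hinge (a point): the lever's hinge axis (runs along carrier y): on the carrier at x = 60 mm, 79 mm above its underside.
- stop (a joint): how far the orange stop pad is pushed in, m: 0 = free, 0.020 = end of travel. Its spring pushes back 1 N per mm (10 mm in = 10 N). A black pointer on it moves along a white scale on the bracket: green field = 6 to 15 mm, red = 19 mm and beyond.
- stop_face (a point): centre of the face of the orange stop pad that the carrier's front end meets (pad 68 mm wide, from 11 to 51 mm above the bench); moves with the pad. The carrier starts with its front end 30 to 80 mm short of it.
- channel: aluminium mounting channel fixed to the bench: base plate 300 x 96 x 8 mm, guide walls to 30 mm above the bench, open at the rear, grey stop bracket at the front. Origin: on the bench, on the centre line, 74 mm behind the free stop face; x points along the channel to the stop, which is to the robot's left as the channel lies roughly crosswise.
- canister: bystander: white plastic screw-top canister, 68 mm across, 90 mm tall; origin: centre of the underside.
- clamp: bystander: grey lead battery clamp terminal, about 78 mm long, 20 mm tall; origin: on its underside.
- boot: bystander: brown rubber terminal boot, 50 mm across, 42 mm tall; origin: centre of the underside.
- spanner: bystander: blue steel spanner, 180 mm long, lying flat.
- driver: bystander: screwdriver with a yellow handle, 190 mm long, lying flat.
There are look-alikes about, which are no part of the job. What is meant by the carrier is not brown, and is the smaller of those in its own colour.

How it is judged:
On the way, in this order (a step that is already met when the one before it is completed fails the run):
1. the relay sits fully home in the pocket (horizontal distance between relay and pocket below 0.005 m and z of relay in the frame of pocket below 0.003 m and angle between relay's own z axis and vertical below 0.1 rad), for 0.2 s.
2. the lever is shut over the seated relay (value of joint lever below 0.12 rad and z of relay in the frame of pocket below 0.003 m and horizontal distance between relay and pocket below 0.005 m), for 0.2 s.
At the end, for the whole second after the job is handed in: Relay within 5 mm of the pocket's centre and 3 mm of its floor; lever within 0.12 rad of shut; carrier flat and straight in the channel, at rest, pushed by the robot (over 2 N on carrier or relay) against the stop with 5.5 to 15.5 N (pad 5.5 to 15.5 mm in), through the last second (all of step 2 and angle between carrier's own z axis and vertical below 0.06 rad and angle between the x axis of carrier and the x axis of channel, either way round below 0.08 rad and contact force between carrier and stop between 5.5 and 15.5 N and value of joint stop between 0.0055 and 0.0155 m and (contact force between any of the fingers, the arm and carrier above 2 N or contact force between the fingers and relay above 2 N) and linear speed of carrier below 0.01 m/s); the arm keeps its last pose, push and grip.
It fails at once if the stop pad was driven to the end of its travel (value of joint stop above 0.0192 m).
It fails at once if a bystander was moved (distance of any of canister, clamp, boot, spanner, driver from where it was at the start of the episode above 0.03 m).
It also fails if it takes over 58 s, if anything falls off the work surface, if the arm or the gripper's body presses on something with over 40 N, if the wrist force passes 120 N, or if a joint passes its speed limit or range.

## Working session

There is one attempt and no reset: what is moved stays moved. The work goes in short steps, Python scripts to look and compute and a shell command to move; the robot and the scene stay as the last step left them, time stands still between calls to the robot, and variables do not carry over. Pictures are saved under pics/ and viewed, and the job is handed in when it is done.

```bash
mkdir -p pics; cat > h.py <<'E'
import numpy as np,cv2
from workcell import ctrl
def shot(cam,fn=None):
    d=ctrl.get_image(cam)
    if fn: cv2.imwrite('pics/'+fn,d['img'][:,:,::-1])
    return d
def world(d,u,v,z=None):
    K=d['mtx'];z=d['z_map'][int(round(v)),int(round(u))] if z is None else z
    p=np.array([(u-K[0,2])/K[0,0]*z,(v-K[1,2])/K[1,1]*z,z,1])
    return (np.linalg.inv(d['view'])@p)[:3]
def cloud(d):
    K=d['mtx'];z=d['z_map'];v,u=np.mgrid[:420,:560]
    P=np.stack([(u-K[0,2])/K[0,0]*z,(v-K[1,2])/K[1,1]*z,z,np.ones_like(z)],-1)
    W=(P@np.linalg.inv(d['view']).T)[...,:3];W[z==0]=np.nan
    return W
def proj(d,p):
    c=d['view']@np.append(p,1);K=d['mtx'];q=K@c[:3];return q[:2]/q[2]
E
python3 - <<'E'
from h import *
for c in ['scene','top']:
    d=shot(c,c+'0.png');W=cloud(d)
    for n in ['relay','carrier','lever_bar','stop','channel','canister','clamp','boot','spanner','driver']:
        for r in ctrl.outline_of(c,n):
            m=r['region'];print(c,n,round(r['conf'],2),np.round(r['extent']),np.round(np.nanmedian(W[m],0),3))
print(ctrl.get_obs())
E
```

```text
scene relay 0.78 [197. 205.  22.  20.] [ 0.51 -0.27  0.04]
scene carrier 0.93 [215. 160.  42.  63.] [ 0.328 -0.299  0.055]
scene carrier 0.92 [270. 207.  61.  54.] [ 0.502 -0.034  0.047]
scene carrier 0.66 [391. 211.  57.  45.] [0.372 0.261 0.038]
scene lever_bar 0.78 [214. 148.  17.  24.] [ 0.303 -0.304  0.114]
scene lever_bar 0.67 [386. 196.  37.  15.] [0.358 0.252 0.082]
scene lever_bar 0.56 [294. 195.  10.  29.] [0.512 0.019 0.145]
scene lever_bar 0.39 [440. 285.  36.  46.] [0.635 0.401 0.065]
scene stop 0.67 [318. 236.  13.  22.] [0.53  0.09  0.039]
scene channel 0.89 [290. 236. 106.  50.] [0.534 0.067 0.021]
scene channel 0.53 [271. 210.  59.  59.] [ 0.502 -0.034  0.048]
scene canister 0.93 [439. 284.  37.  49.] [0.635 0.4   0.066]
scene canister 0.71 [294. 196.  12.  31.] [0.511 0.019 0.142]
scene clamp 0.8 [291. 311.  31.  24.] [0.764 0.091 0.014]
scene boot 0.74 [215. 290.  26.  24.] [ 0.776 -0.104  0.022]
scene spanner 0.81 [443. 230.  16.  42.] [0.369 0.413 0.006]
scene spanner 0.68 [272. 206.  59.  54.] [ 0.502 -0.037  0.047]
scene driver 0.67 [112. 215.  31.  41.] [ 0.56
[... 954 characters left out ...]
-0.04   0.046]
{'t': 1.1, 'joints': array([-1.39300652e+00,  1.50481664e-01,  1.43740554e+00, -9.16877647e-06,
        1.55381775e+00, -1.33964958e-01]), 'dq': array([ 3.98974991e-05,  5.78400159e-04, -1.43279446e-03, -2.34148314e-03,
       -2.47383788e-04,  5.89993254e-04]), 'tau': array([-9.06394835e-04, -7.12799621e+01, -5.71043980e+01, -2.43087798e-04,
        1.53649224e-03,  5.12748636e-05]), 'ee_pos': array([ 0.17635973, -0.54724442,  0.23127425]), 'tcp_rot': array([ 8.08309790e-01, -5.88757404e-01, -4.37361874e-05, -3.55153951e-05]), 'contact_force': array([-0.76920527,  0.34290534,  0.4679348 ]), 'moment': array([ 0.02700147, -0.02492875,  0.03419542]), 'width': 0.0854331796246781}
```

View pictures.

```bash
python3 - <<'E'
import cv2
a=cv2.imread('pics/scene0.png');b=cv2.imread('pics/top0.png')
cv2.imwrite('pics/s0c.png',cv2.resize(a[110:340,80:480],(800,460),interpolation=cv2.INTER_CUBIC))
cv2.imwrite('pics/t0c.png',cv2.resize(b[120:330,110:450],(800,494),interpolation=cv2.INTER_CUBIC))
E
```

```text
(no output)
```

View pics/s0c.png

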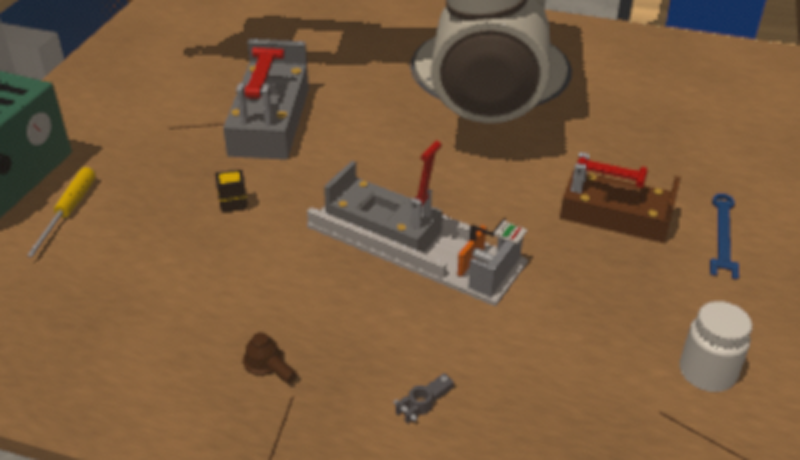

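View pics/t0c.png

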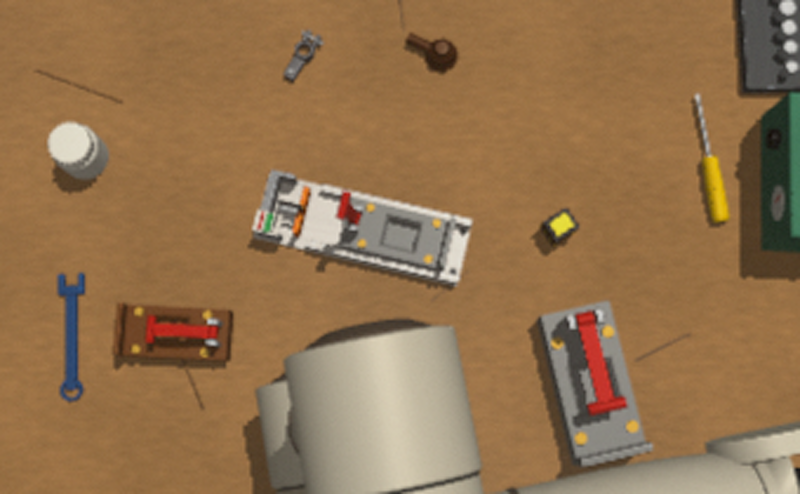

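```bash
cat > m.py <<'E'
from h import *
def rect(P):
    (c,s,a)=cv2.minAreaRect((P[:,:2]*1000).astype(np.float32));return np.round(c,1),np.round(s,1),round(a,1)
for c in ['top','scene']:
    d=shot(c);W=cloud(d);z=W[...,2]
    near=lambda x,y,r:(np.hypot(W[...,0]-x,W[...,1]-y)<r)
    m=near(.495,-.27,.06)
    for lo,hi in [(.042,.06),(.006,.06)]:
        P=W[m&(z>lo)&(z<hi)];print(c,'relay',lo,len(P),rect(P),np.round(np.median(P[:,2]),4),P.mean(0).round(4))
    m=near(.49,-.05,.13)
    P=W[m&(z>.043)&(z<.053)];print('ctop',len(P),rect(P),np.median(P[:,2]).round(4))
    P=W[m&(z>.062)&(z<.085)&(W[...,1]<-.07)];print('plate',len(P),rect(P),P[:,2].max().round(4),P.mean(0).round(4))
    I=d['img'].astype(int);red=(I[...,0]>120)&(I[...,1]<70)&(I[...,2]<70)
    P=W[m&red&(z>.06)];print('lever',len(P),P[P[:,2]>P[:,2].max()-.012].mean(0).round(4),P.min(0).round(3),P.max(0).round(3))
    org=(I[...,0]>140)&(I[...,1]>60)&(I[...,1]<140)&(I[...,2]<70)&near(.52,.09,.06)&(z>.02)
    P=W[org];print('pad',len(P),rect(P))
    m=near(.51,.05,.2)&(z>.024)&(z<.034);P=W[m];print('walls',len(P),rect(P))
E
python3 m.py
```

```text
top relay 0.042 128 (array([ 496.8, -272.5]), array([34.2, 42.2]), 32.1) 0.0501 [ 0.4968 -0.2723  0.0503]
top relay 0.006 180 (array([ 494.3, -273.8]), array([114.5, 102. ]), 24.9) 0.0483 [ 0.4944 -0.2702  0.0407]
ctop 569 (array([488.3, -40.5]), array([143.5,  70.8]), 75.8) 0.0473
plate 53 (array([ 470.1, -112.4]), array([ 7.7, 68.3]), 76.1) 0.0831 [ 0.4696 -0.1123  0.0745]
lever 38 [0.5072 0.0239 0.1744] [0.49  0.008 0.084] [0.52 0.03 0.18]
pad 36 (array([513.9, 100.3]), array([42. , 73.8]), 34.6)
walls 449 (array([487.6,  28.9]), array([183. , 358.8]), 8.9)
scene relay 0.042 139 (array([ 499.5, -275.7]), array([40.8, 39.5]), 30.0) 0.051 [ 0.5035 -0.2734  0.0503]
scene relay 0.006 269 (array([ 500.7, -275.2]), array([43.9, 39.9]), 31.8) 0.0429 [ 0.5084 -0.2708  0.038 ]
ctop 690 (array([490.7, -46.2]), array([149.6,  76. ]), 75.5) 0.0474
plate 103 (array([ 472.7, -114.7]), array([11.7, 72.5]), 76.0) 0.0798 [ 0.4768 -0.115   0.0717]
lever 29 [0.508  0.0228 0.1748] [0.49  0.013 0.165] [0.527 0.031 0.179]
pad 25 (array([530. , 104.3]), array([48. , 67.9]), 66.3)
walls 697 (array([516.4,  49.2]), array([174.7, 375. ]), 17.4)
```

```bash
python3 -m handwheel '[[[100,0.05,0.04,0,8.5],[100,0.09,0.075,-0.01,17],[100,0.13,0.11,-0.02,25.5],[100,0.165,0.14,-0.03,34],[100,0.2,0.17,-0.04,42.5],[100,0.23,0.2,-0.05,51],[100,0.26,0.225,-0.06,59.5],[100,0.28,0.24,-0.07,68],[100,0.3,0.257,-0.08,76.5],[100,0.31,0.266,-0.09,85],[100,0.32,0.274,-0.1,93.5],[100,0.3206,0.2747,-0.11,102]]]' 40
python3 m.py
python3 - <<'E'
from h import *
for c in ['scene','top']:
    d=shot(c);cv2.imwrite(f'pics/{c}1.png',cv2.resize(d['img'][120:300,140:400,::-1],(780,540),interpolation=cv2.INTER_CUBIC))
E
```

```text
t: 2.4
ee_pos: [0.4979, -0.2715, 0.1208]
tcp_rot: [0.965, 0.261, 0.0, -0.0]
contact_force: [-0.2, 0.1, 0.5]
width: 0.0853
top relay 0.042 83 (array([ 494.2, -268.7]), array([34.3, 30.8]), 33.4) 0.051 [ 0.4924 -0.2671  0.0509]
top relay 0.006 122 (array([ 488.7, -259.4]), array([109.4,  44.8]), 48.0) 0.0486 [ 0.4901 -0.2649  0.0417]
ctop 581 (array([487.9, -42. ]), array([146.5,  70.8]), 75.9) 0.0472
plate 52 (array([ 470.4, -112.5]), array([ 7.7, 67. ]), 76.2) 0.0847 [ 0.4702 -0.1125  0.0749]
lever 38 [0.5072 0.0241 0.1743] [0.491 0.008 0.088] [0.521 0.03  0.181]
pad 36 (array([514.3, 100.1]), array([42.5, 74. ]), 35.3)
walls 477 (array([440.7,  21.1]), array([301.9, 217. ]), 76.5)
scene relay 0.042 137 (array([ 499.7, -275.8]), array([42. , 39.3]), 31.0) 0.0513 [ 0.5033 -0.2735  0.0505]
scene relay 0.006 271 (array([ 499.8, -276. ]), array([42.1, 39.9]), 31.4) 0.0425 [ 0.5081 -0.2709  0.0376]
ctop 710 (array([491.6, -45.4]), array([148.8,  74.9]), 75.3) 0.0475
plate 105 (array([ 474.2, -115.2]), array([12.8, 72. ]), 75.6) 0.0791 [ 0.4761 -0.1148  0.0715]
lever 31 [0.5092 0.0225 0.1749] [0.494 0.011 0.125] [0.528 0.029 0.177]
pad 28 (array([525.8,  87.2]), array([ 6.8, 72. ]), 77.2)
walls 686 (array([514.8,  49.7]), array([169. , 377.1]), 17.3)
```

View pics/scene1.png

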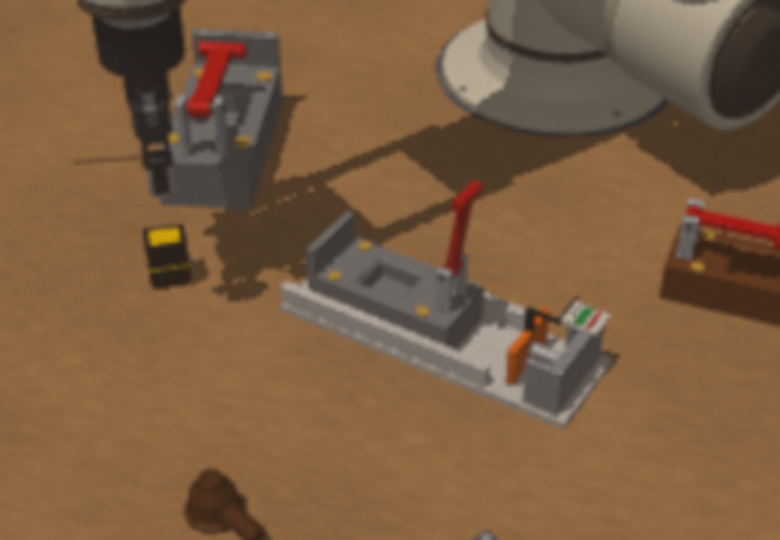

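View pics/top1.png

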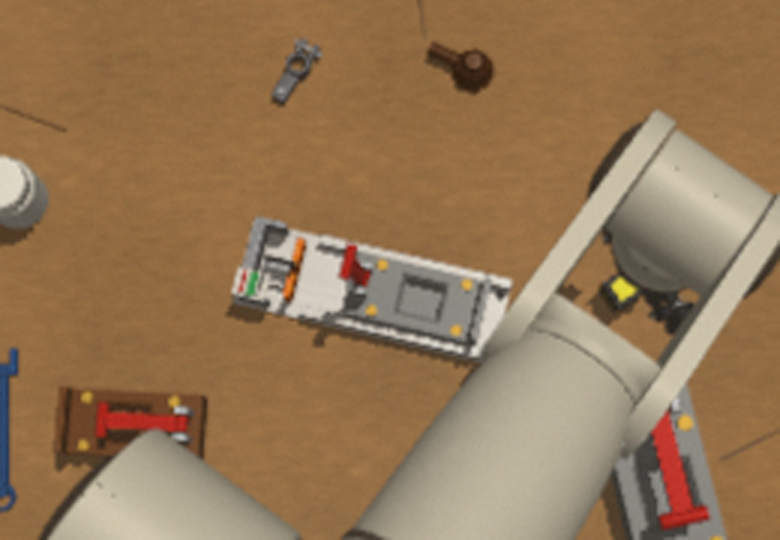

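```bash
python3 -m handwheel '[[[100,-0.001,-0.0015,-0.04,1.5],[100,-0.001,-0.0015,-0.075,1.5],[100,-0.001,-0.0015,-0.092,1.5],[100,-0.001,-0.0015,-0.092,1.5],[20,-0.001,-0.0015,-0.092,1.5],[20,-0.001,-0.0015,-0.092,1.5],[20,-0.001,-0.0015,-0.092,1.5],[20,-0.001,-0.0015,-0.092,1.5],[20,-0.001,-0.0015,-0.092,1.5],[20,-0.001,-0.0015,-0.092,1.5]]]' 40
python3 - <<'E'
from h import *
for c in ['scene']:
    d=shot(c);cv2.imwrite(f'pics/{c}2.png',cv2.resize(d['img'][120:300,140:400,::-1],(780,540),interpolation=cv2.INTER_CUBIC))
E
```

```text
t: 3.6
ee_pos: [0.4964, -0.2744, 0.0304]
tcp_rot: [0.963, 0.27, 0.0, 0.001]
contact_force: [-1.4, 1.1, 7.6]
width: 0.0329
```

View pics/scene2.png

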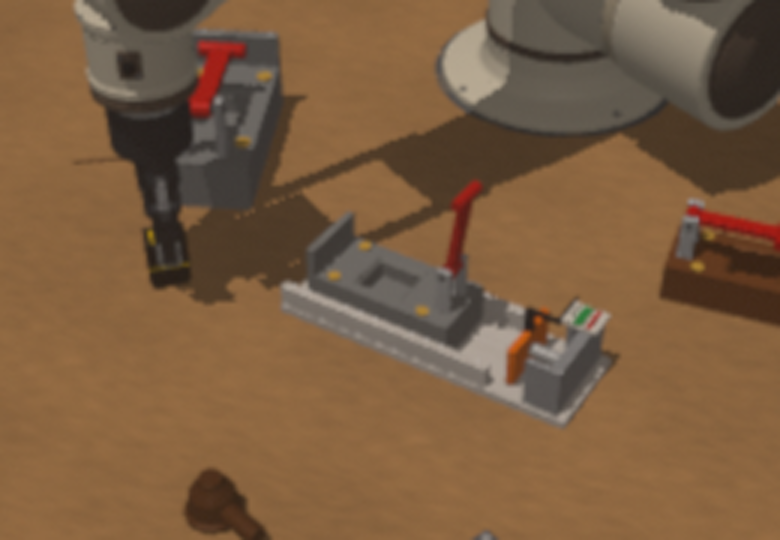

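```bash
python3 -m handwheel '[[[20,0,0,0.03,0],[20,0,0,0.07,0],[20,0,0,0.11,0],[20,0,0,0.12,0],[20,0,0,0.12,0]]]'
python3 - <<'E'
from h import *
e=np.array([np.cos(np.radians(75.9)),np.sin(np.radians(75.9))]);n=np.array([-e[1],e[0]]);o=np.array([.4875,-.0436])
for c in ['top','scene']:
    d=shot(c);W=cloud(d);q=W[...,:2]-o;x=q@e;y=q@n;z=W[...,2]
    m=(abs(x)<.04)&(abs(y)<.03)
    P=np.c_[x[m],y[m],z[m]]*1000
    f=P[P[:,2]<41];print(c,len(f),'x',np.percentile(f[:,0],[0,3,50,97,100]).round(1),'y',np.percentile(f[:,1],[0,3,50,97,100]).round(1))
    f=P[P[:,2]<33];print(len(f),f.min(0).round(1),f.max(0).round(1))
    I=d['img'].astype(int)
    org=(I[...,0]>140)&(I[...,1]>60)&(I[...,1]<140)&(I[...,2]<70)&(z>.012)&(x>.1)&(x<.18)&(abs(y)<.05)
    P=np.c_[x[org],y[org],z[org]]*1000;print('pad',np.percentile(P,[2,20,50,80,98],axis=0).round(1))
    m=(z>.043)&(z<.053)&(abs(y)<.05)&(x<.09)&(x>-.09);P=np.c_[x[m],y[m]]*1000;print('front/rear',np.percentile(P,[0,1,2,98,99,100],axis=0).round(1))
E
```

```text
t: 4.15
ee_pos: [0.4966, -0.2745, 0.1512]
tcp_rot: [0.963, 0.27, 0.001, 0.001]
contact_force: [-0.4, -0.1, -1.9]
width: 0.0334
top 166 x [-38.3 -26.2  -4.2  17.2  37.8] y [-29.6 -20.2  -2.7  17.9  28.1]
137 [-26.3 -20.3  19.8] [17.2 16.1 32.8]
pad [[135.1 -31.9  32.5]
 [135.8 -21.1  44.8]
 [137.9   9.9  48. ]
 [139.   20.5  52.5]
 [143.7  29.   57.2]]
front/rear [[-71.6 -35.4]
 [-66.2 -34.8]
 [-65.4 -34. ]
 [ 71.7  34. ]
 [ 73.2  34.5]
 [ 75.   35. ]]
scene 124 x [-33.2 -31.  -16.2   4.8   8.6] y [-15.7  -9.6   9.5  18.3  20.1]
82 [-33.2  -8.5  22.3] [ 4.5 20.1 32.8]
pad [[124.  -35.5  24.4]
 [133.7 -33.7  48.7]
 [135.9 -20.4  50.5]
 [138.1  -8.5  51.5]
 [139.   30.1  53. ]]
front/rear [[-76.  -41.1]
 [-71.5 -40.3]
 [-70.5 -39.7]
 [ 71.6  30.9]
 [ 72.4  32.2]
 [ 72.9  35.9]]
```

```bash
python3 -m handwheel '[[[20,-0.0015,0.04,0,-8],[20,-0.003,0.08,0,-16],[20,-0.005,0.12,0,-24],[20,-0.007,0.16,0,-32],[20,-0.008,0.2,0,-40],[20,-0.0093,0.2258,0,-45.4],[20,-0.0093,0.2258,0,-45.4],[20,-0.0093,0.2258,0,-45.4]]]'
python3 - <<'E'
from h import *
for c in ['scene','top']:
    d=shot(c);cv2.imwrite(f'pics/{c}3.png',cv2.resize(d['img'][120:300,140:400,::-1],(780,540),interpolation=cv2.INTER_CUBIC))
E
```

```text
t: 5.05
ee_pos: [0.4862, -0.0478, 0.148]
tcp_rot: [0.993, -0.121, -0.001, -0.0]
contact_force: [-0.1, 0.6, -0.7]
width: 0.0334
```

View pics/scene3.png

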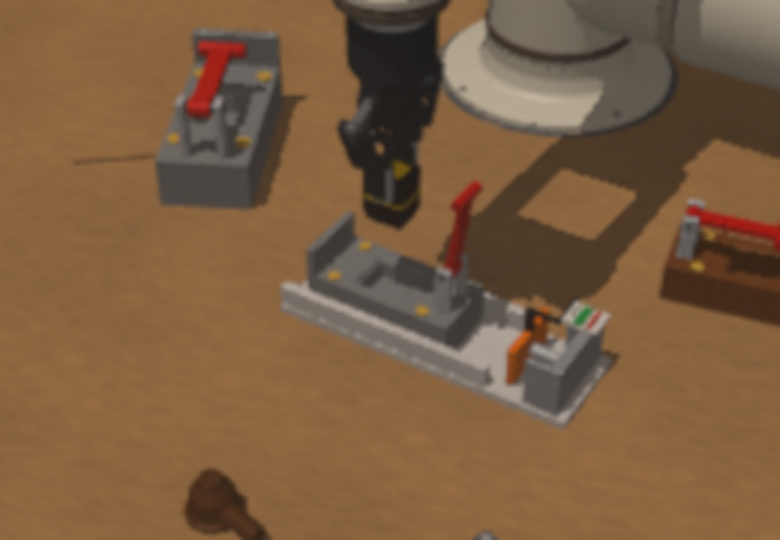

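View pics/top3.png

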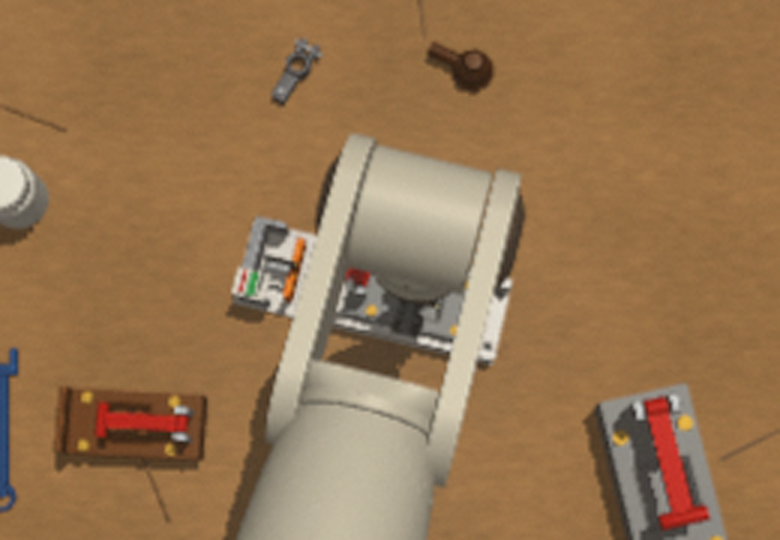

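```bash
python3 - <<'E'
from h import *
e=np.array([np.cos(np.radians(75.9)),np.sin(np.radians(75.9))]);n=np.array([-e[1],e[0]])
o=np.array(ctrl.get_obs()['ee_pos'])[:2]
d=shot('scene');W=cloud(d);q=W[...,:2]-o;x=q@e*1000;y=q@n*1000;z=W[...,2]*1000
print(np.linalg.inv(d['view'])[:3,3])
for lo,hi in [(112,120),(120,128),(128,136),(136,145),(145,160)]:
    m=(abs(x)<45)&(abs(y)<45)&(z>lo)&(z<hi)
    print(lo,m.sum(),'x',np.percentile(x[m],[0,5,50,95,100]).round(1),'y',np.percentile(y[m],[0,5,50,95,100]).round(1)) if m.sum() else 0
for P in [(0,-17,-30),(20,-17,-30),(-20,-17,-30),(20,17,-30),(17,-14,-30)]:
    w=np.r_[o+(P[0]*e+P[1]*n)/1000,.148+P[2]/1000];u=proj(d,w);print(P,u.round(1),((u-[140,120])*3).round())
E
```

```text
[1.41446007 0.25554546 0.85549089]
112 11 x [-14.  -12.3  12.6  14.   14.1] y [-15.1 -15.  -11.3   9.8  11.6]
120 24 x [-21.3 -19.   -0.3  16.8  17.2] y [-19.5 -18.3 -15.8  -1.5   1.5]
128 48 x [-21.8 -18.    8.3  18.2  18.8] y [-20.7 -20.3 -17.3   9.8  14. ]
136 51 x [-20.8 -20.    7.7  17.4  18.7] y [-21.5 -21.1 -17.5  10.6  13.3]
145 68 x [-21.6 -18.5  12.7  18.2  19.4] y [-29.5 -27.1 -16.7   9.8  13.7]
(0, -17, -30) [267.9 195.3] [384. 226.]
(20, -17, -30) [274.3 197.8] [403. 233.]
(-20, -17, -30) [261.5 193. ] [365. 219.]
(20, 17, -30) [280.9 191.2] [423. 213.]
(17, -14, -30) [273.9 196.8] [402. 230.]
```

```bash
python3 -m handwheel '[[[20,0.001,0,-0.03,0],[20,0.001,0,-0.05,0],[20,0.001,0,-0.06,0],[20,0.001,0,-0.067,0],[20,0.001,0,-0.074,0],[20,0.001,0,-0.08,0],[20,0.001,0,-0.08,0]]]'
```

```text
t: 5.9
ee_pos: [0.4875, -0.0483, 0.0689]
tcp_rot: [0.993, -0.122, -0.0, -0.0]
contact_force: [0.7, 0.5, -1.2]
width: 0.0332
```

```bash
python3 -m handwheel '[[[20,0,0,-0.004,0],[20,0,0,-0.007,0],[20,0,0,-0.010,0],[20,0,0,-0.012,0],[20,0,0,-0.012,0]]]'
```

```text
t: 6.4
ee_pos: [0.4883, -0.0484, 0.058]
tcp_rot: [0.993, -0.122, 0.001, 0.0]
contact_force: [-0.4, 1.3, 7.6]
width: 0.0334
```

```bash
python3 -m handwheel '[[[20,0,0,-0.002,0],[20,0,0,-0.002,0],[100,0,0,0,0],[100,0,0,0,0],[100,0,0,0,0],[100,0,0,0,0],[100,0,0,0.03,0],[100,0,0,0.07,0],[100,0,0,0.11,0],[100,0,0,0.15,0],[100,0,0,0.15,0]]]'
python3 - <<'E'
from h import *
for c in ['scene','top']:
    d=shot(c);cv2.imwrite(f'pics/{c}4.png',cv2.resize(d['img'][150:270,190:350,::-1],(800,600),interpolation=cv2.INTER_CUBIC))
d=shot('scene')
e=np.array([np.cos(np.radians(75.9)),np.sin(np.radians(75.9))]);n=np.array([-e[1],e[0]]);o=np.array([.4885,-.0438])
W=cloud(d);q=W[...,:2]-o;x=q@e*1000;y=q@n*1000;z=W[...,2]*1000
m=(abs(x+5)<35)&(abs(y)<30)&(z>73)&(z<95);P=np.c_[x,y,z].reshape(-1,3) if 0 else np.c_[x[m],y[m],z[m]]
print(len(P),np.percentile(P,[1,50,90,98],axis=0).round(1))
for f in range(54,96,4):
  mm=(abs(x+5)<35)&(abs(y)<30)&(z>f)&(z<=f+4);print(f,mm.sum(),end=' ')
m=(abs(x-65)<30)&(abs(y)<25)&(z>95);print(x[m].mean(),z[m].max())
E
```

```text
t: 7.5
ee_pos: [0.4893, -0.0486, 0.2124]
tcp_rot: [0.993, -0.122, 0.004, 0.0]
contact_force: [-0.0, 0.0, -0.8]
width: 0.0854
145 [[-25.4 -21.2  73.2]
 [ -4.2  -5.7  79.4]
 [ 12.   10.3  81.7]
 [ 13.1  14.2  83.3]]
54 21 58 21 62 23 66 21 70 25 74 27 78 97 82 11 86 0 90 0 94 0 60.65615887908586 588.2640358505338
```

View pics/scene4.png

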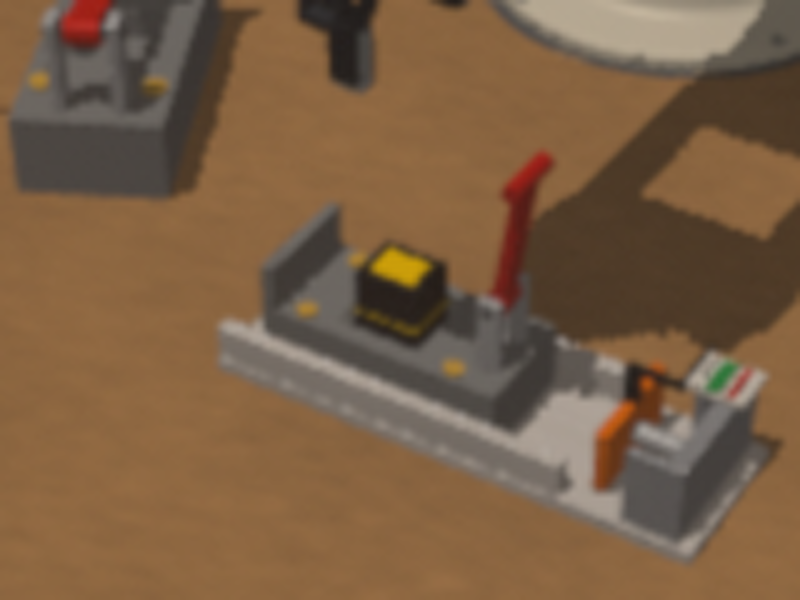

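View pics/top4.png

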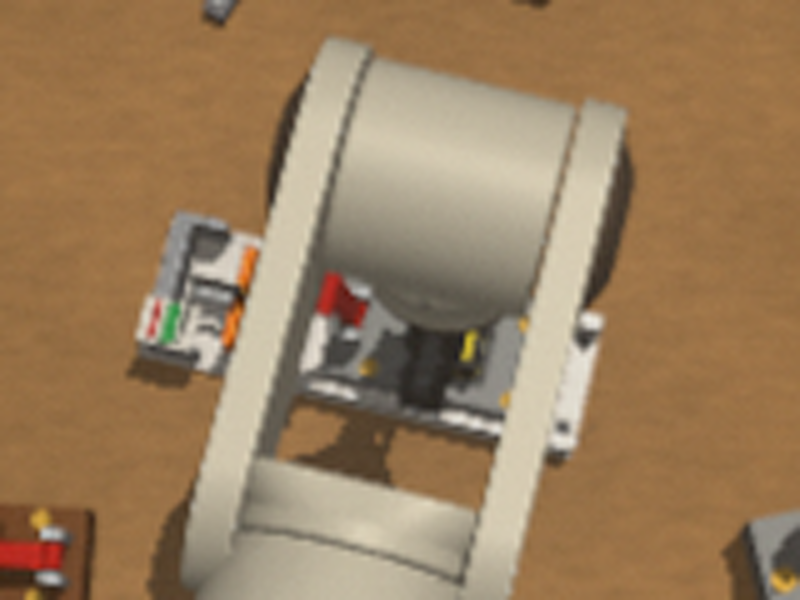

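```bash
python3 -m handwheel '[[[0,0,0,0.015,0],[0,0.0089,0.0354,0.015,0],[0,0.0178,0.0708,0.015,0],[0,0.0267,0.1062,0.015,0],[0,0.0267,0.1062,-0.02,0],[0,0.0267,0.1062,-0.052,0],[0,0.0267,0.1062,-0.052,0]]]'
python3 - <<'E'
from h import *
for c in ['scene','top']:
    d=shot(c);cv2.imwrite(f'pics/{c}5.png',cv2.resize(d['img'][150:270,190:350,::-1],(800,600),interpolation=cv2.INTER_CUBIC))
E
```

```text
t: 8.35
ee_pos: [0.5119, 0.0583, 0.1503]
tcp_rot: [0.993, -0.122, -0.004, 0.0]
contact_force: [-0.4, 0.2, 1.2]
width: -0.0003
```

View pics/scene5.png

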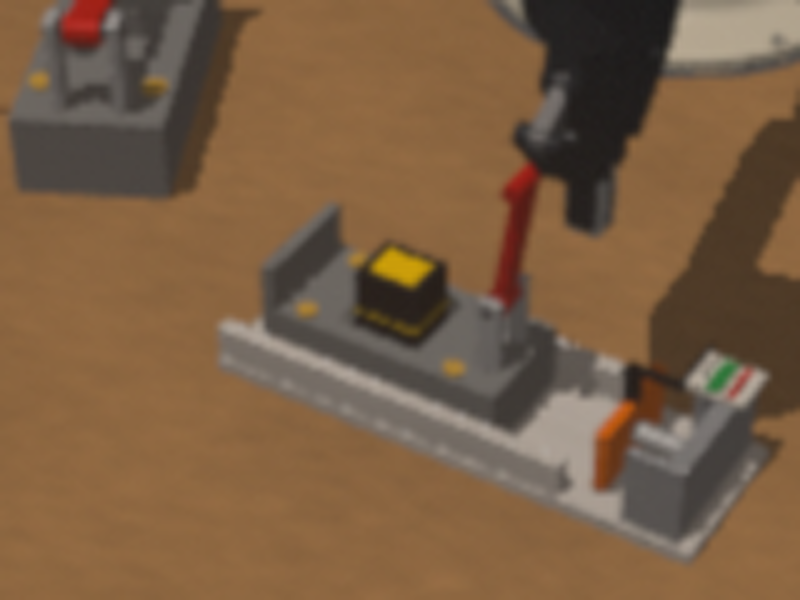

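View pics/top5.png

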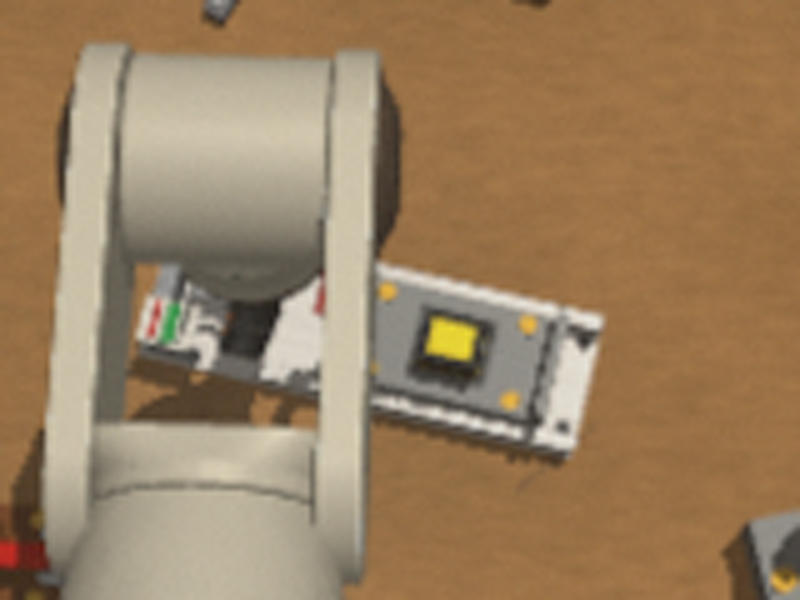

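```bash
python3 -m handwheel '[[[0,0.002,0,0.01,0],[0,0,-0.014,0.012,0],[0,-0.003,-0.027,0.012,0],[0,-0.006,-0.038,0.012,0],[0,-0.008,-0.0485,0.011,0],[0,-0.011,-0.058,0.008,0],[0,-0.013,-0.068,0.004,0],[0,-0.015,-0.077,-0.002,0],[0,-0.017,-0.0845,-0.008,0],[0,-0.017,-0.0845,-0.008,0]]]'
python3 - <<'E'
from h import *
for c in ['scene']:
    d=shot(c);cv2.imwrite(f'pics/{c}6.png',cv2.resize(d['img'][150:270,190:350,::-1],(800,600),interpolation=cv2.INTER_CUBIC))
E
```

```text
t: 9.45
ee_pos: [0.4967, -0.0273, 0.1461]
tcp_rot: [0.992, -0.123, -0.001, 0.0]
contact_force: [-0.2, -0.1, 0.0]
width: 0.0002
```

View pics/scene6.png

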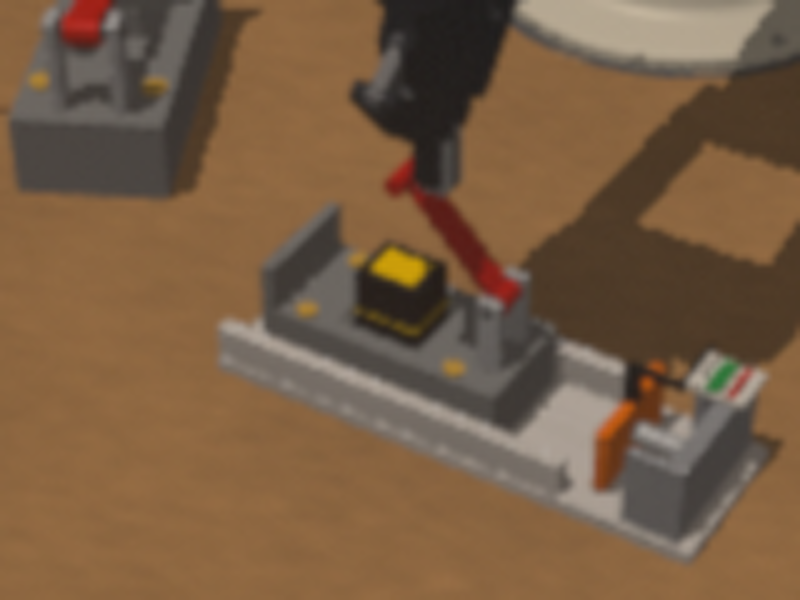

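```bash
python3 -m handwheel '[[[0,0,0,0.035,0],[0,0,0,0.035,0],[0,-0.005,-0.0194,0.035,0],[0,-0.0053,-0.021,0.015,0],[0,-0.0065,-0.026,0.002,0],[0,-0.0073,-0.029,-0.007,0],[0,-0.0083,-0.033,-0.016,0],[0,-0.009,-0.036,-0.025,0],[0,-0.0097,-0.038,-0.033,0],[0,-0.01,-0.04,-0.041,0],[0,-0.0102,-0.0407,-0.046,0],[0,-0.0102,-0.0407,-0.046,0]]]'
python3 - <<'E'
from h import *
for c in ['scene']:
    d=shot(c);cv2.imwrite(f'pics/{c}7.png',cv2.resize(d['img'][150:270,190:350,::-1],(800,600),interpolation=cv2.INTER_CUBIC))
E
```

```text
t: 10.7
ee_pos: [0.4869, -0.0672, 0.1005]
tcp_rot: [0.993, -0.122, -0.001, -0.0]
contact_force: [0.3, 0.1, 0.6]
width: 0.0
```

View pics/scene7.png

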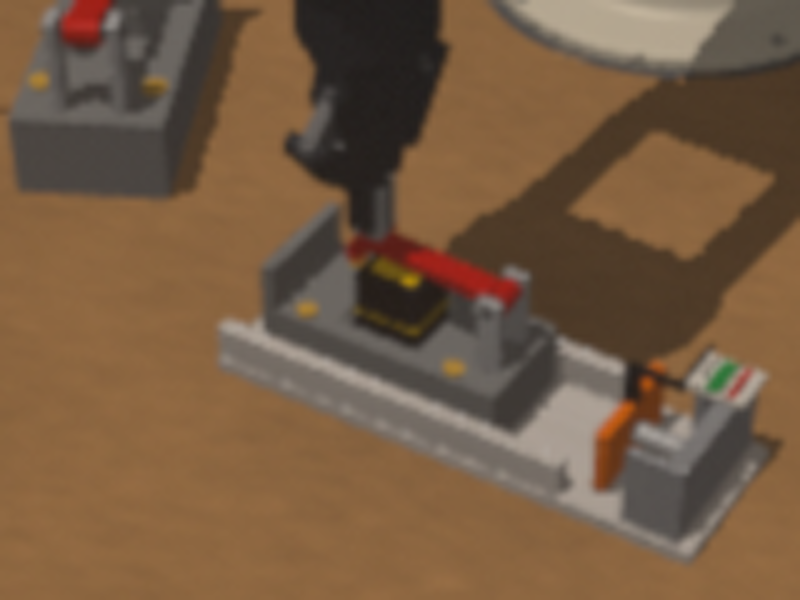

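Nearly shut (bar about 7 mm high). Press on gently.

```bash
python3 -m handwheel '[[[0,0,0,-0.003,0],[0,0,0,-0.005,0],[0,0,0,-0.007,0],[0,0,0,-0.007,0],[0,0,0,-0.007,0]]]'
```

```text
t: 11.25
ee_pos: [0.4871, -0.0672, 0.0942]
tcp_rot: [0.993, -0.122, -0.0, -0.0]
contact_force: [-0.2, -0.3, 0.1]
width: -0.0001
```

```bash
python3 -m handwheel '[[[0,0,0,-0.001,0],[0,0,0,-0.002,0],[0,0,0,-0.003,0],[0,0,0,-0.003,0],[0,0,0,-0.003,0]]]'
python3 -m handwheel '[[[0,0,0,-0.001,0],[0,0,0,-0.002,0],[0,0,0,-0.002,0]]]'
```

```text
t: 11.75
ee_pos: [0.4875, -0.0674, 0.092]
tcp_rot: [0.993, -0.122, 0.0, 0.0]
contact_force: [-3.2, 0.6, 12.3]
width: -0.0001
t: 12.05
ee_pos: [0.4879, -0.0675, 0.0913]
tcp_rot: [0.993, -0.122, 0.001, 0.0]
contact_force: [-8.8, 1.9, 30.7]
width: -0.0002
```

```bash
python3 -m handwheel '[[[0,0,0,0.03,0],[0,0,0,0.06,0],[0,-0.013,-0.044,0.06,0],[0,-0.0264,-0.0882,0.06,0],[0,-0.0264,-0.0882,0.06,0],[0,-0.0264,-0.0882,0.02,0],[0,-0.0264,-0.0882,-0.02,0],[0,-0.0264,-0.0882,-0.04,0],[0,-0.0264,-0.0882,-0.04,0]]]'
python3 - <<'E'
from h import *
for c in ['scene','top']:
    d=shot(c);cv2.imwrite(f'pics/{c}8.png',cv2.resize(d['img'][150:270,190:350,::-1],(800,600),interpolation=cv2.INTER_CUBIC))
print(ctrl.get_obs()['contact_force'])
E
```

```text
t: 12.95
ee_pos: [0.4593, -0.1545, 0.0467]
tcp_rot: [0.992, -0.122, -0.002, -0.001]
contact_force: [-0.9, 0.0, 0.0]
width: -0.0001
[ 0.64949623  0.45215456 -0.41737585]
```

View pics/scene8.png

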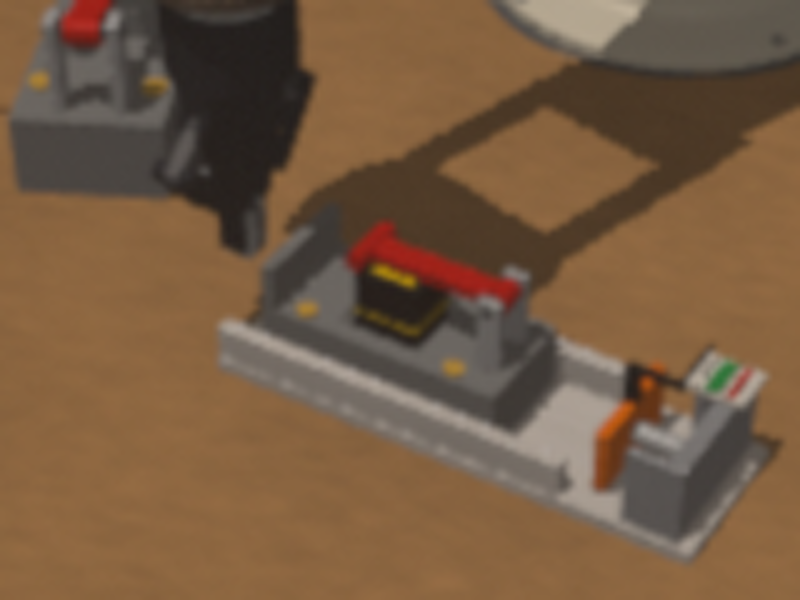

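View pics/top8.png

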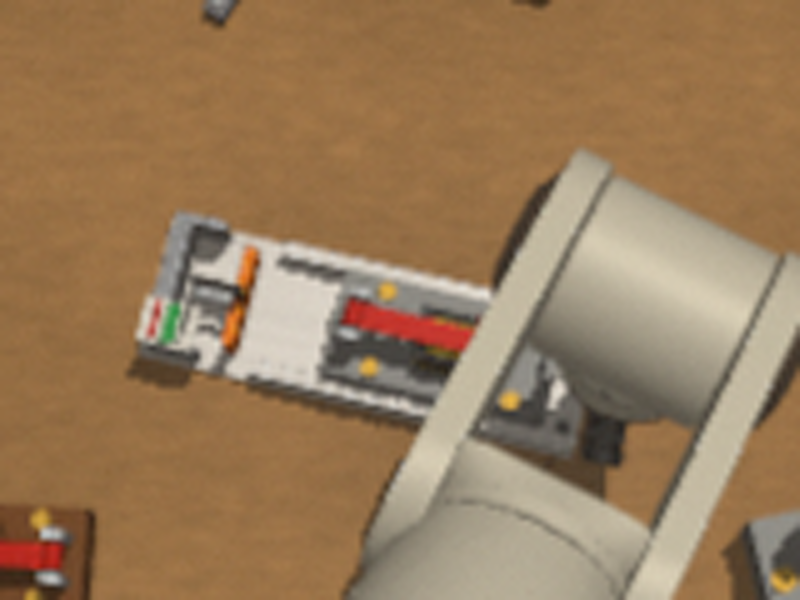

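```bash
python3 -m handwheel '[[[0,0.0037,0.0145,0,0],[0,0.0061,0.0242,0,0],[0,0.0085,0.034,0,0],[0,0.011,0.0436,0,0],[0,0.0134,0.053,0,0],[0,0.0159,0.063,0,0],[0,0.0171,0.068,0,0],[0,0.0171,0.068,0,0]]]'
python3 - <<'E'
from h import *
print(ctrl.get_obs()['contact_force'])
for c in ['scene','top']:
    d=shot(c);cv2.imwrite(f'pics/{c}9.png',cv2.resize(d['img'][150:270,190:350,::-1],(800,600),interpolation=cv2.INTER_CUBIC))
E
```

```text
t: 13.85
ee_pos: [0.4784, -0.0869, 0.05]
tcp_rot: [0.993, -0.122, 0.001, 0.0]
contact_force: [-0.2, 0.5, -0.4]
width: 0.0001
[-0.18351871  0.48441894 -0.38174434]
```

View pics/scene9.png

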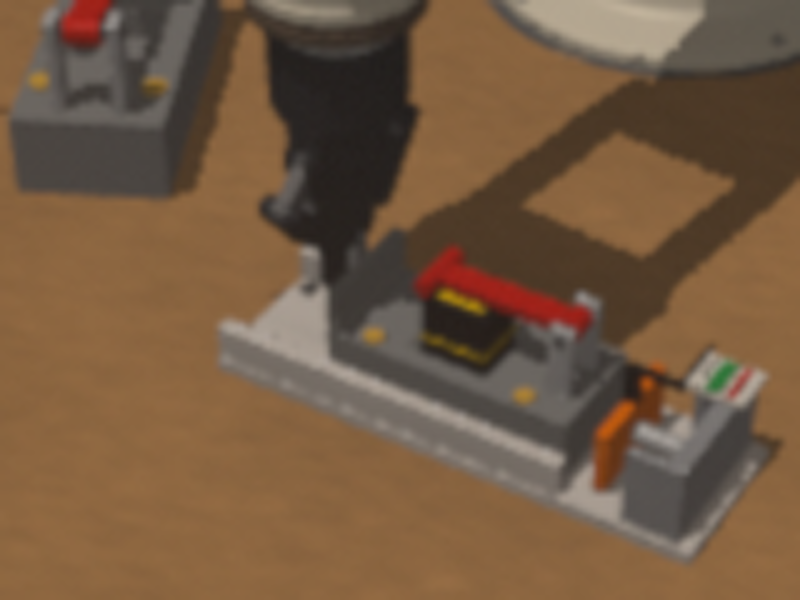

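View pics/top9.png

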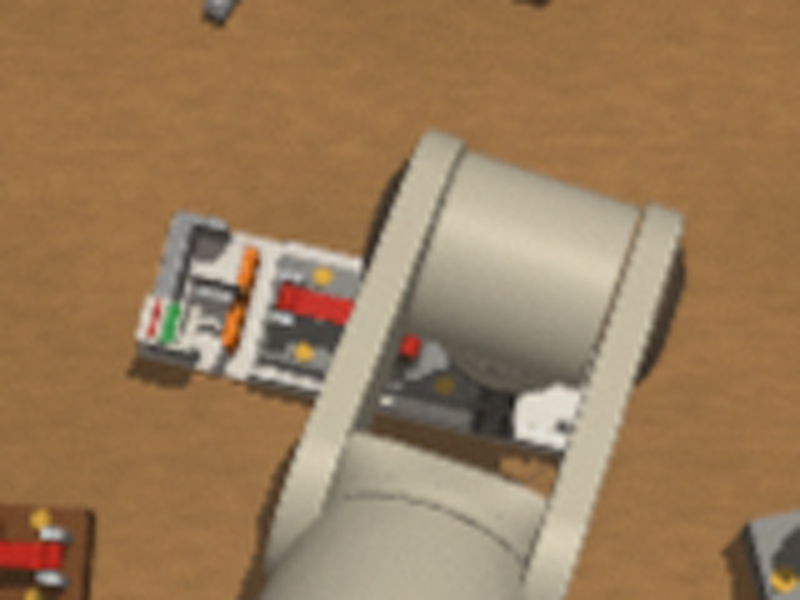

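```bash
python3 -m handwheel '[[[0,0.0012,0.0049,0,0],[0,0.0024,0.0097,0,0],[0,0.003,0.012,0,0],[0,0.003,0.012,0,0]]]'
python3 -m handwheel '[[[0,0.0005,0.002,0,0],[0,0.001,0.004,0,0],[0,0.001,0.004,0,0]]]'
python3 - <<'E'
from h import *
print(ctrl.get_obs()['contact_force'])
for c in ['scene','top']:
    d=shot(c);cv2.imwrite(f'pics/{c}10.png',cv2.resize(d['img'][180:240,220:300,::-1],(800,600),interpolation=cv2.INTER_CUBIC) if c=='top' else cv2.resize(d['img'][200:260,280:360,::-1],(800,600),interpolation=cv2.INTER_CUBIC))
E
```

```text
t: 14.35
ee_pos: [0.481, -0.0752, 0.0493]
tcp_rot: [0.993, -0.122, 0.0, -0.0]
contact_force: [0.3, -1.0, -0.0]
width: -0.0
t: 14.65
ee_pos: [0.4819, -0.0713, 0.0493]
tcp_rot: [0.993, -0.122, -0.0, -0.0]
contact_force: [0.7, -2.7, 0.8]
width: -0.0001
[ 0.72833897 -2.65052998  0.77353739]
```

View pics/scene10.png

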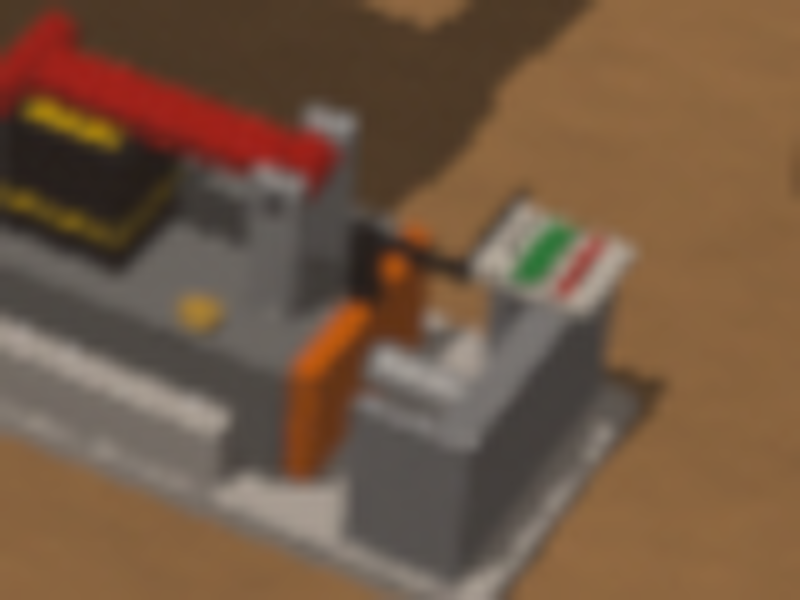

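View pics/top10.png

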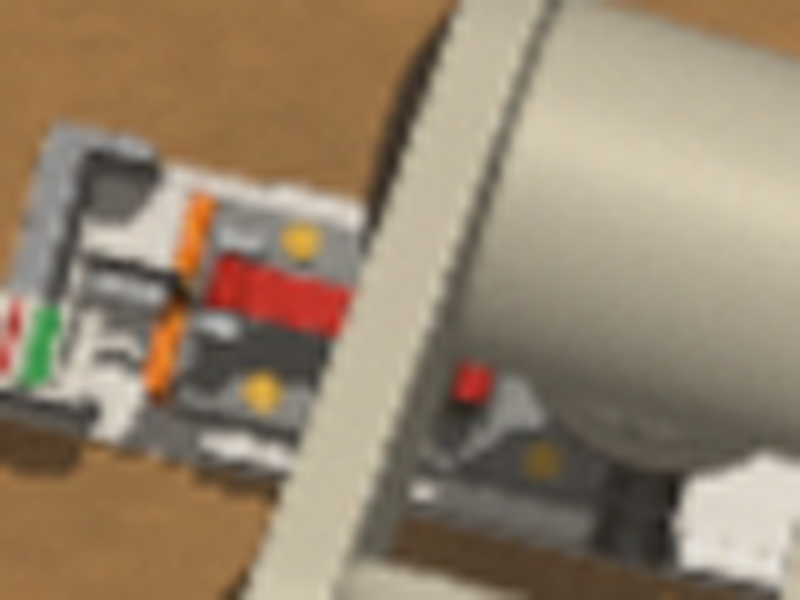

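```bash
for i in 1 ; do python3 -m handwheel '[[[0,0.0005,0.0019,0,0],[0,0.0005,0.0019,0,0],[0,0.0005,0.0019,0,0]]]'; done
python3 -m handwheel '[[[0,0.0005,0.0019,0,0],[0,0.0005,0.0019,0,0],[0,0.0005,0.0019,0,0]]]'
python3 -m handwheel '[[[0,0.0005,0.0019,0,0],[0,0.0005,0.0019,0,0],[0,0.0005,0.0019,0,0]]]'
python3 - <<'E'
from h import *
for c in ['scene']:
    d=shot(c);cv2.imwrite(f'pics/{c}11.png',cv2.resize(d['img'][200:260,280:360,::-1],(800,600),interpolation=cv2.INTER_CUBIC))
E
```

```text
t: 15.05
ee_pos: [0.4823, -0.0695, 0.0492]
tcp_rot: [0.993, -0.122, -0.0, -0.0]
contact_force: [-0.5, -2.4, 1.0]
width: -0.0
t: 15.35
ee_pos: [0.4828, -0.0676, 0.0492]
tcp_rot: [0.993, -0.122, -0.0, -0.0]
contact_force: [-1.3, -3.6, 0.0]
width: 0.0003
t: 15.65
ee_pos: [0.4833, -0.0659, 0.0492]
tcp_rot: [0.993, -0.122, -0.0, 0.0]
contact_force: [-1.7, -4.4, 0.2]
width: 0.0001
```

View pics/scene11.png

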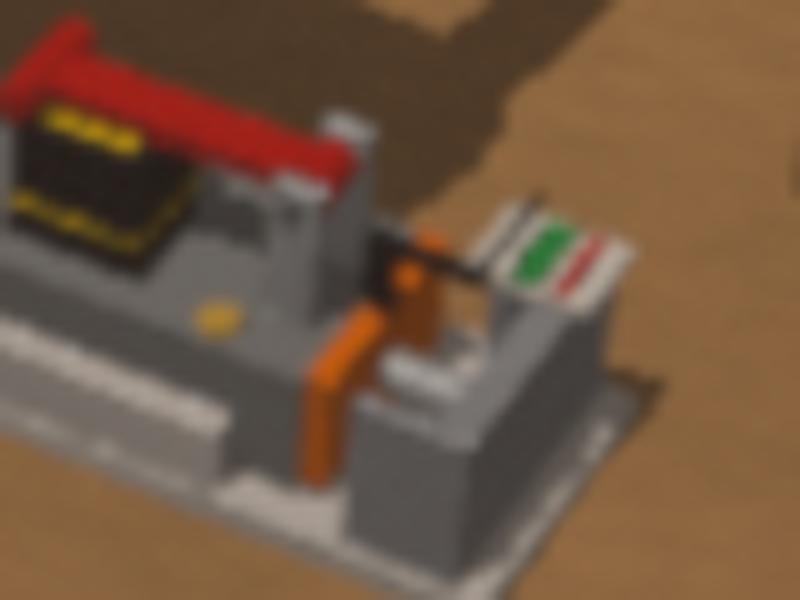

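```bash
python3 -m handwheel '[[[0,0.0005,0.0019,0,0],[0,0.001,0.0038,0,0],[0,0.001,0.0038,0,0],[0,0.001,0.0038,0,0]]]'
python3 - <<'E'
from h import *
for c in ['scene']:
    d=shot(c);cv2.imwrite(f'pics/{c}12.png',cv2.resize(d['img'][200:260,280:360,::-1],(800,600),interpolation=cv2.INTER_CUBIC))
print(ctrl.get_obs()['contact_force'])
E
```

```text
t: 16.1
ee_pos: [0.4842, -0.0623, 0.0492]
tcp_rot: [0.993, -0.122, -0.0, 0.0]
contact_force: [-2.7, -6.3, 0.2]
width: -0.0001
[-1.97514996 -8.11404605  0.84150252]
```

View pics/scene12.png

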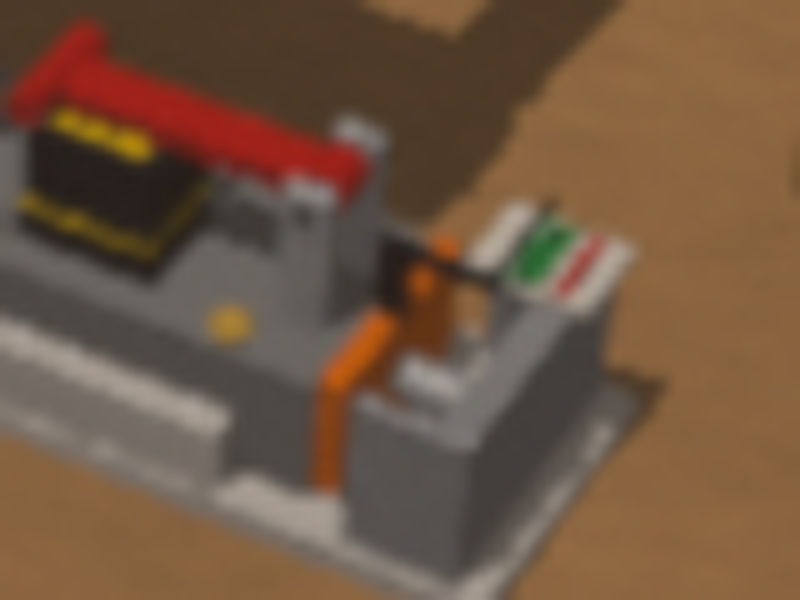

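```bash
python3 -m handwheel '[[[0,0.0005,0.0019,0,0],[0,0.001,0.0039,0,0],[0,0.001,0.0039,0,0],[0,0.001,0.0039,0,0]]]'
python3 - <<'E'
from h import *
for c in ['scene']:
    d=shot(c);cv2.imwrite(f'pics/{c}13.png',cv2.resize(d['img'][200:260,280:360,::-1],(800,600),interpolation=cv2.INTER_CUBIC))
print([ctrl.get_obs()['contact_force'].round(1) for _ in range(3)])
E
```

```text
t: 16.55
ee_pos: [0.4852, -0.0587, 0.0492]
tcp_rot: [0.993, -0.122, -0.0, 0.001]
contact_force: [-3.5, -11.5, 1.2]
width: 0.0004
[array([ -3.5, -11.1,   1.6]), array([ -3.5, -11.1,   1.6]), array([ -3.5, -11.1,   1.6])]
```

View pics/scene13.png

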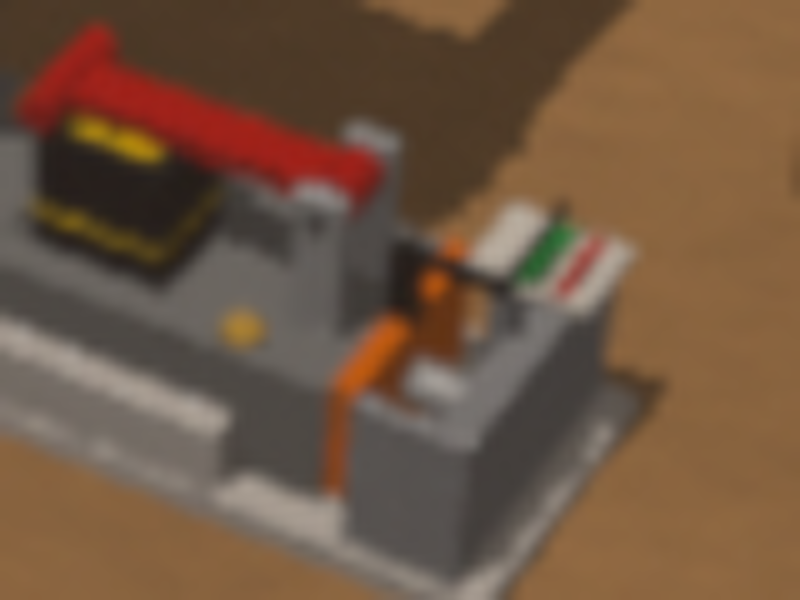

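```bash
python3 -m handwheel '[[[0,0.0001,0.0005,0,0],[0,0.0001,0.0005,0,0],[0,0.0001,0.0005,0,0],[0,0.0001,0.0005,0,0],[0,0.0001,0.0005,0,0],[0,0.0001,0.0005,0,0],[0,0.0001,0.0005,0,0],[0,0.0001,0.0005,0,0]]]'
python3 - <<'E'
from h import *
d=shot('scene');cv2.imwrite('pics/scene14.png',cv2.resize(d['img'][150:270,190:350,::-1],(800,600),interpolation=cv2.INTER_CUBIC))
E
```

```text
t: 17.4
ee_pos: [0.4853, -0.0585, 0.0493]
tcp_rot: [0.993, -0.122, -0.0, 0.001]
contact_force: [-4.0, -14.3, 1.1]
width: 0.0
```

View pics/scene14.png

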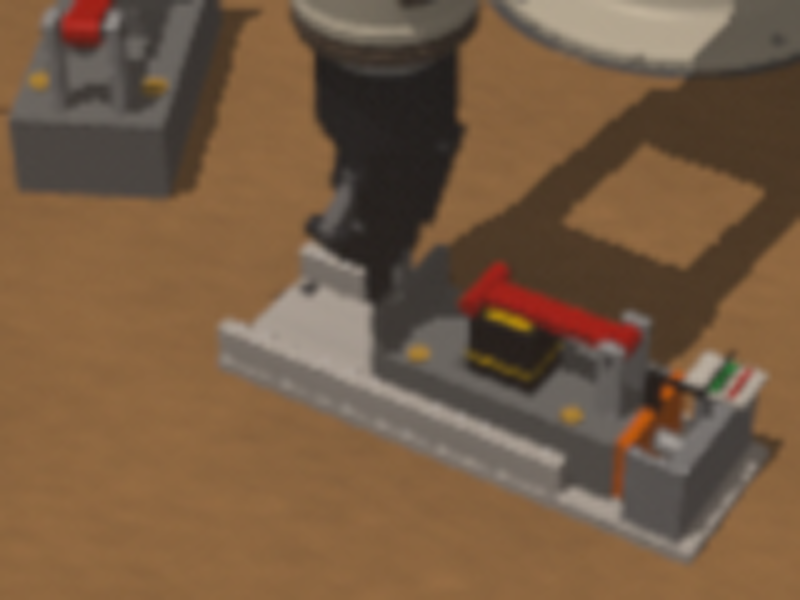

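```bash
python3 - <<'E'
from h import *
print(ctrl.get_obs()['contact_force'].round(1),ctrl.get_obs()['dq'].round(4));print(ctrl.sign_off())
E
```

```text
[ -4.1 -13.6   2.1] [-0.0014  0.0007  0.0017  0.0016 -0.0009 -0.0011]
the job is handed in; nothing more can be done
None
```

I seated the relay in the carrier's pocket, shut the red lever over it, and slid the carrier against the sprung stop. I handed the job in at about 17.5 s with the closed fingers still pushing on the push plate; no verdict came back.

- **Relay:** after release its top measured about 80 mm above the bench, which matches a fully seated relay. I did not measure its height again after shutting the lever; the later pictures show it upright and in place.
- **Lever:** it lies level over the relay in the last pictures. I pressed it down until it met a firm stop at about 31 N.
- **Stop:** in the last picture the pointer is inside the green field, and it never came near the red. From where contact began, I reckon the pad is 9 to 12 mm in.
- **Push:** the wrist read about 14 N along the channel at the end, up from about 11.6 N just before with almost no movement. It read about 2.7 N around first contact, which I take as the sliding friction. That leaves roughly 10 to 12 N on the stop, but I could not measure it separately. The arm was at rest.
- **Bystanders:** I saw no contact with any of them, but did not measure their positions again at the end.

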